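# Reset the tripped lamp supply behind a quarter-turn panel

### The arm

A 6-joint arm with a two-finger parallel gripper is mounted at the origin on the work surface. World frame = base frame: x ahead of the robot, y to its left, z up, the work surface at z = 0. Lengths are in m, angles in rad, forces in N, time in s.
With the tool pointing down it reaches from about 0.375 to 0.9 m from the base axis. Payload 3.1 kg.
Tool frame: the origin (TCP) lies midway between the tips of the shut fingers; the grasp point (between the pads) lies grip_point_offset behind it (grip_point_offset is the distance from the TCP to the grasp point, in m); y points along the fingers, z is the direction in which the jaws open and shut, and the axes are right-handed (so a half turn about y gives the same grasp; the last joint's range is limited). The gripper opens to 87 mm and grips with 3 to 60 N. Pads are 19 mm wide; open, the fingers measure 117 mm over their backs; the gripper's body (75 mm by 190 mm) begins 51 mm behind the grasp point.
Start: joints at [1.151, 0.527, 1.433, -0, 1.181, -0.178], TCP at [0.149, 0.607, 0.223] pointing down, gripper open.
Joint ranges: [-3.08, 3.08], [-0.75, 2.2], [0.22, 2.44], [-1.43, 4.57], [0, 2.65], [-2.85, 2.85]. Speed limits (rad/s): [2.79, 2.79, 3.14, 3.14, 3.14, 3.14].

### API

Orientations are given as a unit quaternion [x, y, z, w].
In Python, from rig import * gives the robot as it stands.
- The arm moves only by the tool jog_arm, never from a script. Its argument "increments" is a list that holds one entry, the list of rows, each a list of 7 numbers: the turn, a rotation vector about the world's x, y, z in degrees, then the shift along the world's x, y, z in m, then the closure, from -1 (fully open) to 1 (shut), so that 0 is half open. In form: [[[rx, ry, rz, x, y, z, jaw], ...]]. A call has 1 to 8 rows; each row is the pose to reach, as a shift and turn from the pose measured when the call began; what a row does not reach only later rows make up. A row lasts 1/10 s, in which the tool goes at most 50 mm and 8.59 degrees, less where a joint would pass 70% of its speed; a pose out of reach is approached as far as the arm can. A call with a gripper value outside its range is refused whole. The fingers move at their own pace and stop on an object; "squeeze" is the grip in N (left out, the last holds). Time passes only in rows, so rows that repeat a pose let the fingers close. It gives the time, the measured TCP pose, the force and the opening at its end, in the units of the state.
- get_obs(): the state, without advancing time (a new reading comes with each control period).
- camera(name): name is "side" or "top"; returns the picture (384x512x3 uint8, red, green, blue); there is no depth.
- camera_info(name): a dict with "K" (3x3 intrinsics, pixels), "R" (3x3) and "t" (3): a world point X has camera coordinates R X + t. Camera axes: x right, y down, z forward; pixel columns grow to the right and rows downward; lengths in m; the calibration is good to about 2 mm. A picture is of the moment at which its call begins. camera_info takes no time and is no camera call.
- hand_in(): hands the job in, once; it reports no verdict.
The state is a dict: "time": time; "q": joint angles; "joint_velocities": joint speeds; "joint_torque": joint torques, N m; "position": TCP position; "tool_rot": TCP orientation; "ft_force": force on the tool from outside, world axes, zero at the start; "moment": the same for the moment, N m; "grip_width": finger opening in m.
Only numpy, scipy, OpenCV 4.12 (cv2) and the standard library are available. Lean on these libraries where they do the work, as an engineer would, in place of code of your own. Each camera call takes 0.05 s, during which the arm holds its last target.

### The job

The light table's supply has tripped. On the grey power box, turn both black quarter-turn fasteners counter-clockwise to unlocked, then lift the white access panel by its handle and swing it all the way open, and then throw the red-knobbed lever inside all the way over to its other side. Leave the panel standing open with both fasteners unlocked, and do not disturb the tools and things on the table.

Things in the scene. Friction and masses are not known exactly. Their poses are not given: they have to be found in the camera images.
- power_box: Grey open-topped steel case, 260 (its x) x 220 (its y) x 120 mm high, fixed to the table. Origin: centre of its underside, on the table; z up. Its walls are 4 mm thick; its mouth, between the rims, is 244 mm in x and runs from y = -85 to +98 mm. A white panel lies on its rim and is hinged along the case's +y edge; the panel's free edge is at the case's -y edge.
- fastener_near (a joint): Turn of the fastener at the case's x = -90 mm (nearer the robot), rad: 0 locked, grows counter-clockwise seen from above, stop 1.57 = unlocked; starts in 0 to 0.4. At 0 its wing lies along the case's y, yellow end to -y; unlocked, along x, yellow end to +x. Its tongue catches under the rim and holds the panel shut until about 1.25. Friction 0.06 N m; stays where left.
- fastener_far (a joint): The same for the other fastener, at the case's x = +90 mm.
- fastener_near_grip (a point): On the near fastener's axis (case frame -90, -70, 149 mm with the panel shut), in the wing: a black upright plate 40 mm long, 10 mm thick, from 17 mm below this point to 12 mm above, on a hub disc of 26 mm diameter. The panel's top face is 22 mm below this point. The point's y axis is the wing's length, its x axis the wing's thickness; its yellow end is at -y.
- fastener_far_grip (a point): The same for the far fastener (case frame +90, -70, 149 mm with the panel shut).
- panel (a joint): Swing of the panel about its hinge, rad: 0 shut, 1.57 upright, stop at 1.75 (fully open, just past upright). The free edge rises and swings over to the case's +y. Stiff hinge (0.9 N m friction; panel with fittings about 0.5 kg, varying by a third), so the panel stays where it is left.
- panel_handle (a point): Middle of the panel's handle bar: black round bar of 10 mm diameter, parallel to the hinge (along the case's x), 72 mm between its two posts, 35 mm off the panel's face. With the panel shut it lies at case frame (0, -80, 162) mm; it is 185 mm from the hinge along the panel, 38 mm off the hinge's plane; the panel's free edge lies 25 mm beyond it.
- panel_hinge (a point): Middle of the hinge line, which runs along the case's x: case frame (0, 105, 124) mm. The panel is 6 mm thick and this line is at mid thickness.
- lever (a joint): Lever inside the case, rad: 0 leans 0.6 rad to the case's -x (tripped), 0.6 is upright, stop at 1.2 leaning 0.6 rad to +x (on). It starts in 0 to 0.2. Friction torque 0.06 N m; stays where it is left.
- lever_tip (a point): Centre of the lever's red ball knob, 26 mm diameter, on a 10 mm rod, 65 mm from the lever's pivot. The pivot lies at case frame (0, 0, 27) mm with its axis along y, so the ball moves in the case's xz plane at y = 0, centre 81 to 92 mm above the table, below the rim.
- gouge: Bystander: carving tool with wooden handle, 150 mm long, lying on the table beside the case's -y side.
- ink_jar: Bystander: jar, 60 mm diameter, 75 mm tall, near the case's far -y corner.
- brayer: Bystander: ink roller with wooden handle, 190 mm long, 38 mm tall, lying beside the case's +y side.
- lino_frame: Bystander: wooden block frame with a grey carved lino plate, 200 x 150 x 32 mm, on the right.
- mug: Bystander: blue mug, 80 mm diameter, 90 mm tall.
- tool_cup: Bystander: terracotta cup, 76 mm diameter, 95 mm tall.
- pencil: Bystander: yellow pencil, 190 mm long, 8 mm thick, on the left.

How it is judged:
On the way, in this order (a step that is already met when the one before it is completed fails the run):
1. both fasteners turned to unlocked (above 1.3 rad) with the panel still shut (below 0.1 rad) (value of joint each of fastener_near, fastener_far above 1.3 rad and value of joint panel below 0.1 rad), for 0.1 s.
2. panel swung open past upright (above 1.6 rad) while the lever is still tripped (below 0.4 rad) (value of joint panel above 1.6 rad and value of joint lever below 0.4 rad), for 0.2 s.
3. lever thrown over (above 1.05 rad) (value of joint lever above 1.05 rad), for 0.1 s.
At the end, for the whole second after the job is handed in: Both fasteners above 1.3 rad, the panel above 1.55 rad (swung open upright or beyond) and still, the lever above 1.05 rad (value of joint each of fastener_near, fastener_far above 1.3 rad and value of joint panel above 1.55 rad and value of joint lever above 1.05 rad and velocity of joint panel between -0.1 and 0.1 rad/s); the robot touches nothing.
It fails at once if a bystander is moved by more than 30 mm (distance of any of gouge, ink_jar, brayer, lino_frame, mug, tool_cup, pencil from where it was at the start of the episode above 0.03 m).
It also fails if it takes over 72 s, if anything falls off the work surface, if the arm or the gripper's body presses on something with over 40 N, if the wrist force passes 120 N, or if a joint passes its speed limit or range.

## Working session

There is one attempt and no reset: what is moved stays moved. The work goes in short steps, Python scripts to look and compute and a tool call to move; the robot and the scene stay as the last step left them, time stands still between calls to the robot, and variables do not carry over. Pictures are saved under pics/ and viewed, and the job is handed in when it is done.

Besides the shell and the picture viewer there is one more tool, called after ">>>" by a JSON object that holds its "name" and its "arguments". jog_arm: Moves the arm, as the interface text tells. Its arguments: {"type":"object","properties":{"increments":{"type":"array","items":{"type":"array","items":{"type":"array","items":{"type":"number"}}}},"squeeze":{"type":"number"}},"required":["increments"]}

```bash
mkdir -p pics; ls; python3 - <<'E'
from rig import *
import cv2
for n in ("top","side"):
    cv2.imwrite(f"pics/{n}0.png",camera(n)[:,:,::-1]); i=camera_info(n); print(n,i)
o=get_obs();print(o)
try: print(grip_point_offset)
except Exception as e: print(e)
E
```

```text
pics
top {'K': array([[498.10681791,   0.        , 257.64395212],
       [  0.        , 498.10681791, 191.14364671],
       [  0.        ,   0.        ,   1.        ]]), 'R': array([[-0.01058383, -0.99988984,  0.01040596],
       [-0.98814547,  0.00886447, -0.15326431],
       [ 0.15315518, -0.01190473, -0.98813044]]), 't': array([-0.01174749,  0.58930301,  1.555356  ])}
side {'K': array([[351.14851253,   0.        , 259.47894039],
       [  0.        , 351.14851253, 195.2276806 ],
       [  0.        ,   0.        ,   1.        ]]), 'R': array([[ 0.87738115, -0.47943517,  0.01855345],
       [-0.36113952, -0.68536701, -0.63233718],
       [ 0.31588061,  0.54810034, -0.77447108]]), 't': array([-0.52709562,  0.30402575,  0.96906584])}
{'time': 0.1, 'q': array([ 1.15149798e+00,  5.28391675e-01,  1.43378839e+00, -2.37976979e-05,
        1.18140919e+00, -1.78539561e-01]), 'joint_velocities': array([ 7.96619892e-04, -2.27532889e-04, -2.72395270e-03,  9.79795564e-05,
        1.50898505e-04,  3.00389459e-04]), 'joint_torque': array([ 4.39674818e-05, -4.40985417e+01, -1.77151054e+01,  6.35212194e-02,
        5.32862451e-02, -2.76516056e-05]), 'position': array([0.14874869, 0.60634893, 0.22165363]), 'tool_rot': array([ 0.70266648, -0.08511287,  0.08471199, -0.7013127 ]), 'ft_force': array([-0.4076058 ,  0.37013813, -0.06271826]), 'moment': array([-0.02085292,  0.05386684, -0.03240052]), 'grip_width': 0.08677946465923761}
0.0187
```

View pics/top0.png

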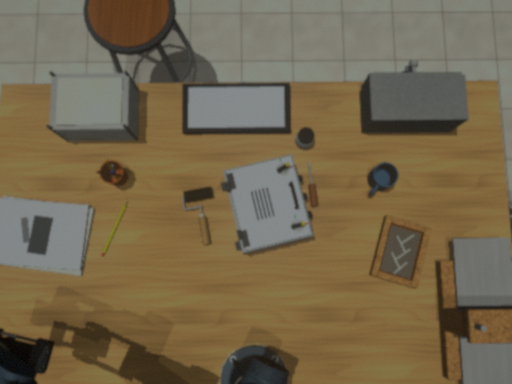

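View pics/side0.png

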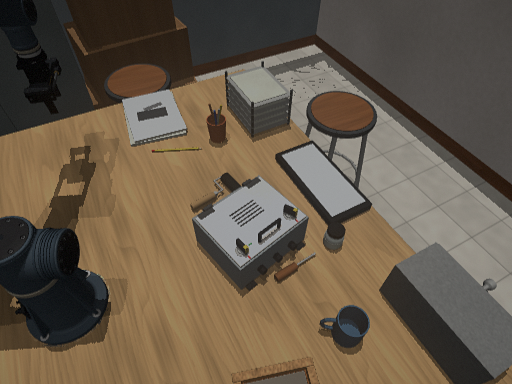

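```bash
python3 - <<'E'
import cv2
a=cv2.imread('pics/top0.png')[140:265,210:330]; cv2.imwrite('pics/top0z.png',cv2.resize(a,None,fx=4.8,fy=4.8,interpolation=cv2.INTER_CUBIC))
a=cv2.imread('pics/side0.png')[170:290,185:325]; cv2.imwrite('pics/side0z.png',cv2.resize(a,None,fx=5,fy=5,interpolation=cv2.INTER_CUBIC))
E
```

```text
(no output)
```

View pics/top0z.png

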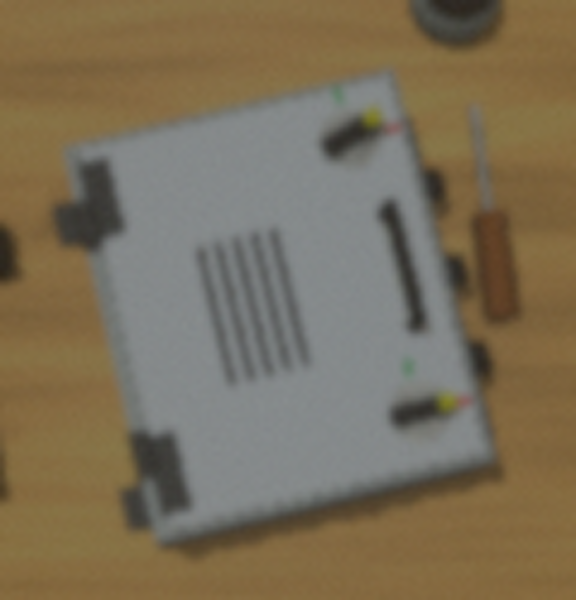

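View pics/side0z.png

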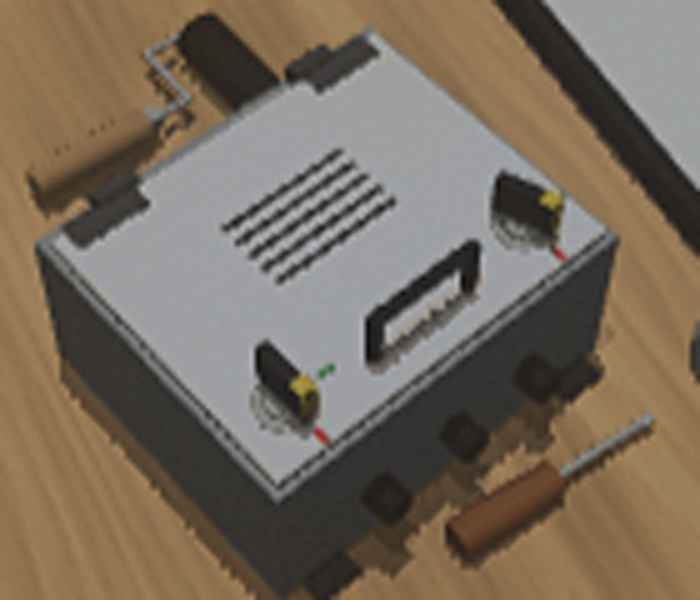

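```bash
cat > h.py <<'E'
import numpy as np, cv2
from rig import *
C={n:camera_info(n) for n in("top","side")}
def ray(n,p):
    c=C[n]; d=c["R"].T@np.linalg.solve(c["K"],[p[0],p[1],1.]); return -c["R"].T@c["t"],d
def onz(n,p,z):
    o,d=ray(n,p); return o+d*(z-o[2])/d[2]
def tri(pt,ps):
    o1,d1=ray("top",pt);o2,d2=ray("side",ps)
    A=np.c_[d1,-d2]; s=np.linalg.lstsq(A,o2-o1,rcond=None)[0]
    a,b=o1+s[0]*d1,o2+s[1]*d2; return (a+b)/2,np.linalg.norm(a-b)
def proj(n,X):
    c=C[n]; x=c["K"]@(c["R"]@np.asarray(X)+c["t"]); return x[:2]/x[2]
E
python3 - <<'E'
from h import *
zt=lambda u,v:((u+.5)/4.8-.5+210,(v+.5)/4.8-.5+140)
zs=lambda u,v:((u+.5)/5-.5+185,(v+.5)/5-.5+170)
L={'far-y':((392,72),(617,237)),'near-y':((492,455),(280,495)),'near+y':((165,545),(42,245)),'far+y':((72,145),(372,32)),
'yelN':((446,402),(305,388)),'yelF':((373,118),(552,203)),'handle_n':((416,327),(375,312)),'handle_f':((389,205),(472,247))}
P={}
for k,(a,b) in L.items():
    X,e=tri(zt(*a),zs(*b));P[k]=X;print(k,X.round(4),round(e,4))
t0=cv2.imread('pics/top0.png'); hsv=cv2.cvtColor(t0,cv2.COLOR_BGR2HSV)
m=((hsv[...,1]<50)&(hsv[...,2]>105)).astype(np.uint8); m[:,:215]=0;m[:,330:]=0;m[:145]=0;m[265:]=0
m=cv2.morphologyEx(m,cv2.MORPH_CLOSE,np.ones((13,13)))
m=cv2.morphologyEx(m,cv2.MORPH_OPEN,np.ones((9,9)))
c=max(cv2.findContours(m,0,2)[0],key=cv2.contourArea)
W=np.array([onz("top",p[0],.127)[:2] for p in c],np.float32)*1000
r=cv2.minAreaRect(W);print(r);print(cv2.boxPoints(r))
# yellow centroids
for n,f in (("top","top0"),("side","side0")):
    h=cv2.cvtColor(cv2.imread(f'pics/{f}.png'),cv2.COLOR_BGR2HSV)
    y=cv2.inRange(h,(24,150,80),(34,255,255)); k,l,s,cc=cv2.connectedComponentsWithStats(y)
    for i in range(1,k):
        if s[i,4]>4 and 180<cc[i][0]<330 and 130<cc[i][1]<290: print(n,cc[i].round(2),s[i,4])
E
```

```text
far-y [ 0.6927 -0.1226  0.1169] 0.0015
near-y [ 0.4437 -0.18    0.1192] 0.0002
near+y [0.3915 0.026  0.1215] 0.0041
far+y [0.6441 0.0849 0.1189] 0.0023
yelN [ 0.4747 -0.1483  0.1555] 0.0008
yelF [ 0.6538 -0.1067  0.1557] 0.0005
handle_n [ 0.5227 -0.1305  0.1682] 0.0064
handle_f [ 0.5966 -0.1149  0.1609] 0.001
((543.4357299804688, -49.82832336425781), (255.670654296875, 227.75294494628906), 13.025485038757324)
[[ 393.22366    32.306004]
 [ 444.55557  -189.58684 ]
 [ 693.6478   -131.96265 ]
 [ 642.3159     89.93019 ]]
side [192.5 148. ] 10
side [294.67 209.56] 9
side [245.  246.6] 10
```

```bash
cat >> h.py <<'E'
from scipy.spatial.transform import Rotation as Ro
O=np.array([.543,-.049,0.]);YAW=13.0
def w(x,y,z): return O+Ro.from_euler('z',YAW,degrees=True).apply(np.array([x,y,z])/1000)
E
python3 - <<'E'
from h import *
pts=[w(sx*90,-70,161) for sx in(-1,1)]+[w(sx*36,-80,167) for sx in (-1,1)]+[w(sx*130,y,127) for sx in(-1,1) for y in (-105,)]
for n,s,x0,y0 in(("top",4.8,210,140),("side",5,185,170)):
    im=cv2.imread(f'pics/{n}0z.png')
    for p in pts:
        u=proj(n,p); q=((u-[x0,y0]+.5)*s-.5).round().astype(int); cv2.circle(im,tuple(map(int,q)),4,(255,0,255),-1)
    cv2.imwrite(f'pics/{n}0p.png',im)
print(pts[:2], w(0,-80,162))
o=get_obs();R=Ro.from_quat(o['tool_rot']).as_matrix();print(R.round(3))
z=R[:,2];print('jaw yaw deg',np.degrees(np.arctan2(z[1],z[0])), 'q1',np.degrees(o['q'][0]),'q6',np.degrees(o['q'][5]))
E
```

```text
[array([ 0.47105327, -0.1374515 ,  0.161     ]), array([ 0.64643988, -0.09696031,  0.161     ])] [ 0.56099608 -0.12694961  0.162     ]
[[ 0.971 -0.001  0.238]
 [-0.238 -0.002  0.971]
 [-0.    -1.    -0.002]]
jaw yaw deg 76.2060752993037 q1 65.97597432331844 q6 -10.229563322149605
```

View pics/top0p.png

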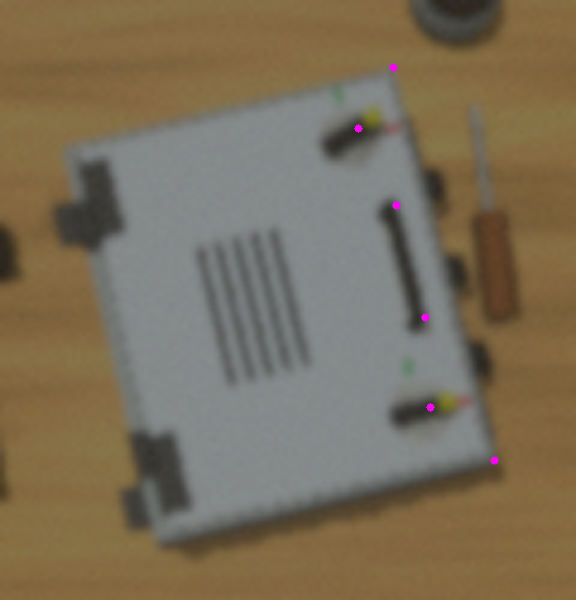

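View pics/side0p.png

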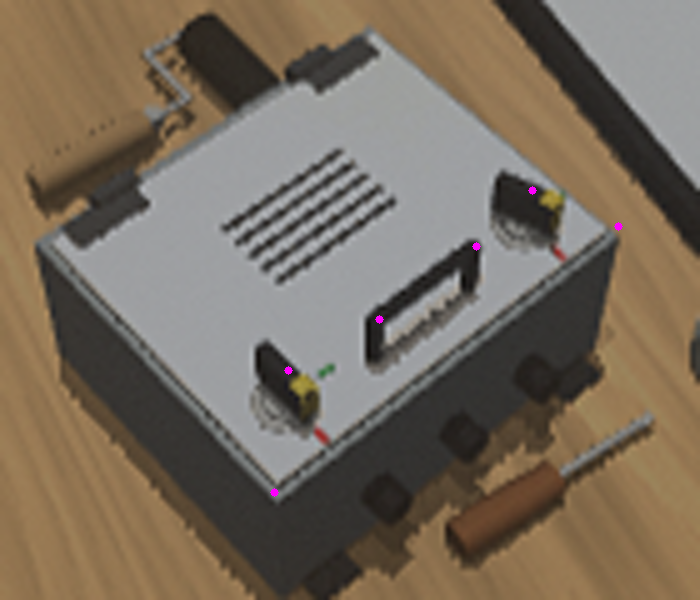

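>>> {"name": "jog_arm", "arguments": {"increments": [[[0, 0, -10, 0.04, -0.04, 0.03, -1], [0, 0, -18, 0.08, -0.085, 0.03, -1], [0, 0, -26, 0.11, -0.13, 0.03, -1], [0, 0, -34, 0.14, -0.175, 0.03, -1], [0, 0, -42, 0.16, -0.22, 0.03, -1], [0, 0, -50, 0.18, -0.265, 0.03, -1], [0, 0, -58, 0.2, -0.31, 0.03, -1], [0, 0, -61, 0.22, -0.355, 0.03, -1]]]}}

```text
time: 0.9
position: [0.3579, 0.2744, 0.2515]
tool_rot: [0.562, -0.431, 0.43, -0.561]
ft_force: [1.3, 0.5, 0.1]
grip_width: 0.0869
```

>>> {"name": "jog_arm", "arguments": {"increments": [[[0, 0, 0, 0.02, -0.045, 0, -1], [0, 0, 0, 0.03, -0.09, 0, -1], [0, 0, 0, 0.05, -0.135, 0, -1], [0, 0, 0, 0.06, -0.18, 0, -1], [0, 0, 0, 0.07, -0.225, 0, -0.5], [0, 0, 0, 0.085, -0.27, 0, -0.3], [0, 0, 0, 0.09, -0.32, 0, -0.3], [0, 0, 0, 0.09, -0.36, 0, -0.3]]], "squeeze": 20}}

```text
time: 1.7
position: [0.4485, -0.0884, 0.2514]
tool_rot: [0.561, -0.431, 0.431, -0.56]
ft_force: [0.2, 0.3, 0.2]
grip_width: 0.0629
```

>>> {"name": "jog_arm", "arguments": {"increments": [[[0, 0, 0, 0.0225, -0.0465, 0, -0.3], [0, 0, 0, 0.0225, -0.0465, -0.035, -0.3], [0, 0, 0, 0.0225, -0.0465, -0.07, -0.3], [0, 0, 0, 0.0225, -0.0465, -0.07, -0.3], [0, 0, 0, 0.0225, -0.0465, -0.07, -0.3]]]}}

```text
time: 2.2
position: [0.4706, -0.1346, 0.1812]
tool_rot: [0.561, -0.432, 0.43, -0.56]
ft_force: [-0.1, -0.7, 1.2]
grip_width: 0.0569
```

```bash
cat > snap.py <<'E'
import sys
from h import *
tag,x0,y0,x1,y1,a0,b0,a1,b1=sys.argv[1],*map(int,sys.argv[2:])
t=camera("top")[y0:y1,x0:x1,::-1];s=camera("side")[b0:b1,a0:a1,::-1]
f=lambda a:cv2.resize(a,(390,int(a.shape[0]*390/a.shape[1])),interpolation=cv2.INTER_CUBIC)
t,s=f(t),f(s);H=max(t.shape[0],s.shape[0]);c=np.zeros((H,790,3),np.uint8);c[:t.shape[0],:390]=t;c[:s.shape[0],400:]=s
cv2.imwrite(f'pics/{tag}.png',np.clip(c.astype(float)*1.5,0,255).astype(np.uint8))
o=get_obs();print(o['time'],o['position'].round(4),o['q'].round(3))
E
python3 snap.py a1 220 140 340 260 200 170 320 290
```

```text
2.3 [ 0.472  -0.1351  0.1829] [-0.506  0.406  1.807 -0.002  0.926 -0.767]
```

View pics/a1.png

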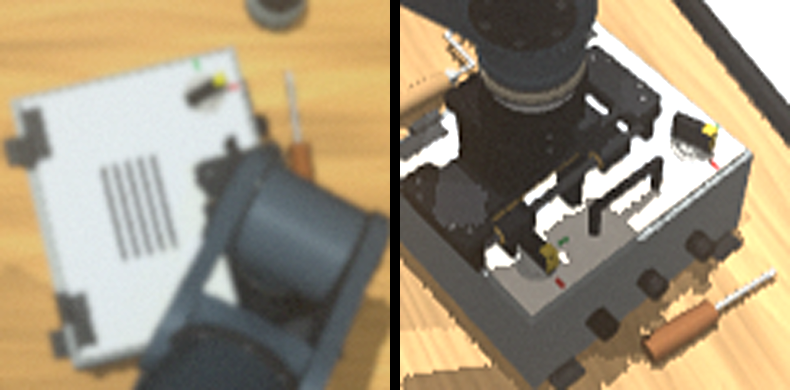

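>>> {"name": "jog_arm", "arguments": {"increments": [[[0, 0, 0, 0, 0, 0, 0.2], [0, 0, 0, 0, 0, 0, 0.2], [0, 0, 0, 0, 0, -0.02, 0.2], [0, 0, 0, 0, 0, -0.044, 0.2], [0, 0, 0, 0, 0, -0.044, 0.2], [0, 0, 0, 0, 0, -0.044, 0.2]]]}}

```text
time: 2.9
position: [0.4722, -0.135, 0.1394]
tool_rot: [0.561, -0.43, 0.431, -0.561]
ft_force: [0.5, -0.2, 0.6]
grip_width: 0.0351
```

```bash
python3 snap.py a2 220 140 340 260 200 170 320 290
```

```text
3.0 [ 0.4728 -0.1354  0.14  ] [-0.506  0.477  1.846 -0.002  0.814 -0.766]
```

View pics/a2.png

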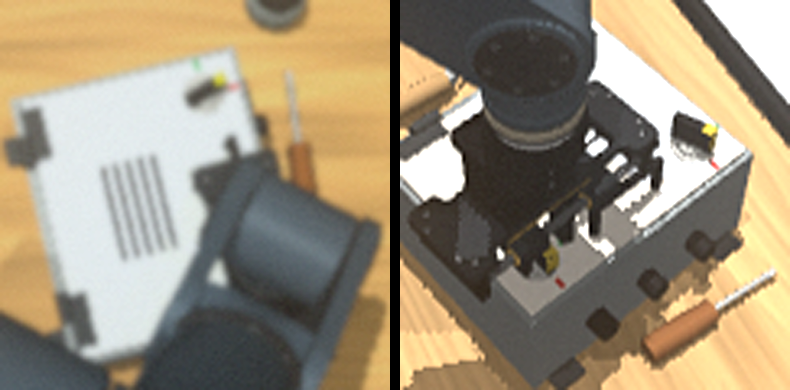

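Fingers straddle the wing (yellow end visible at (548,258), between fingers). Close.

>>> {"name": "jog_arm", "arguments": {"increments": [[[0, 0, 0, 0, 0, 0, 1], [0, 0, 0, 0, 0, 0, 1], [0, 0, 0, 0, 0, 0, 1], [0, 0, 0, 0, 0, 0, 1], [0, 0, 0, 0, 0, 0, 1], [0, 0, 0, 0, 0, 0, 1]]], "squeeze": 25}}

```text
time: 3.6
position: [0.4696, -0.1364, 0.1404]
tool_rot: [0.564, -0.43, 0.43, -0.559]
ft_force: [-8.5, -6.0, 8.0]
grip_width: 0.0098
```

>>> {"name": "jog_arm", "arguments": {"increments": [[[0, 0, 8, 0, 0, 0, 1], [0, 0, 16, 0, 0, 0, 1], [0, 0, 24, 0, 0, 0, 1], [0, 0, 32, 0, 0, 0, 1], [0, 0, 40, 0, 0, 0, 1], [0, 0, 48, 0, 0, 0, 1], [0, 0, 48, 0, 0, 0, 1]]]}}

```text
time: 4.3
position: [0.4703, -0.1359, 0.1405]
tool_rot: [0.689, -0.163, 0.166, -0.686]
ft_force: [2.6, 3.1, -1.7]
grip_width: 0.0095
```

>>> {"name": "jog_arm", "arguments": {"increments": [[[0, 0, 8, 0, 0, 0, 1], [0, 0, 16, 0, 0, 0, 1], [0, 0, 24, 0, 0, 0, 1], [0, 0, 32, 0, 0, 0, 1], [0, 0, 40, 0, 0, 0, 1], [0, 0, 40, 0, 0, 0, 1]]]}}

```text
time: 4.9
position: [0.4704, -0.135, 0.1405]
tool_rot: [0.703, 0.081, -0.077, -0.702]
ft_force: [1.4, 4.7, -0.6]
grip_width: 0.0097
```

```bash
python3 - <<'E'
from h import *
o=get_obs();z=Ro.from_quat(o['tool_rot']).as_matrix()[:,2];print(np.degrees(np.arctan2(z[1],z[0])),o['moment'],o['ft_force'],o['q'])
E
```

```text
102.88869224489395 [ 0.9432603  -0.41395012  0.05407814] [ 1.37237319  4.70949983 -0.5524065 ] [-0.50992521  0.4731892   1.85319019  0.00354708  0.80991434 -2.30811544]
```

>>> {"name": "jog_arm", "arguments": {"increments": [[[0, 0, 0, 0, 0, 0, 0.2], [0, 0, 0, 0, 0, 0, 0.2], [0, 0, 0, 0, 0, 0, 0.2], [0, 0, 0, 0, 0, 0.03, 0.2], [0, 0, 0, 0, 0, 0.06, 0.2], [0, 0, 0, 0, 0, 0.06, 0.2]]]}}

```text
time: 5.5
position: [0.4728, -0.1367, 0.2039]
tool_rot: [0.705, 0.083, -0.075, -0.7]
ft_force: [0.4, -1.1, -0.2]
grip_width: 0.0343
```

>>> {"name": "jog_arm", "arguments": {"increments": [[[0, 0, -8, 0.03, 0.005, 0, 0.2], [0, 0, -16, 0.06, 0.01, 0, 0.2], [0, 0, -24, 0.09, 0.02, 0, 0.2], [0, 0, -32, 0.12, 0.03, 0, 0.2], [0, 0, -40, 0.15, 0.04, 0, 0.2], [0, 0, -48, 0.175, 0.04, 0, 0.2], [0, 0, -56, 0.175, 0.04, 0, 0.2], [0, 0, -64, 0.175, 0.04, 0, 0.2]]]}}

```text
time: 6.3
position: [0.6479, -0.0965, 0.2022]
tool_rot: [0.641, -0.305, 0.309, -0.632]
ft_force: [-0.9, 0.4, -1.3]
grip_width: 0.0347
```

>>> {"name": "jog_arm", "arguments": {"increments": [[[0, 0, -6, 0, 0, 0, 0.2], [0, 0, -6, 0, 0, 0, 0.2]]]}}

```text
time: 6.5
position: [0.6473, -0.0966, 0.2008]
tool_rot: [0.625, -0.34, 0.341, -0.615]
ft_force: [-0.7, 0.4, 0.2]
grip_width: 0.0349
```

```bash
python3 snap.py a3 220 140 340 260 200 170 320 290; python3 - <<'E'
from h import *
o=get_obs();z=Ro.from_quat(o['tool_rot']).as_matrix()[:,2];print(np.degrees(np.arctan2(z[1],z[0])),o['position'])
E
```

```text
6.6 [ 0.6474 -0.0966  0.2014] [-0.312  0.591  1.373 -0.015  1.176 -0.875]
32.56739604931303 [ 0.64742243 -0.09664731  0.20137978]
```

View pics/a3.png

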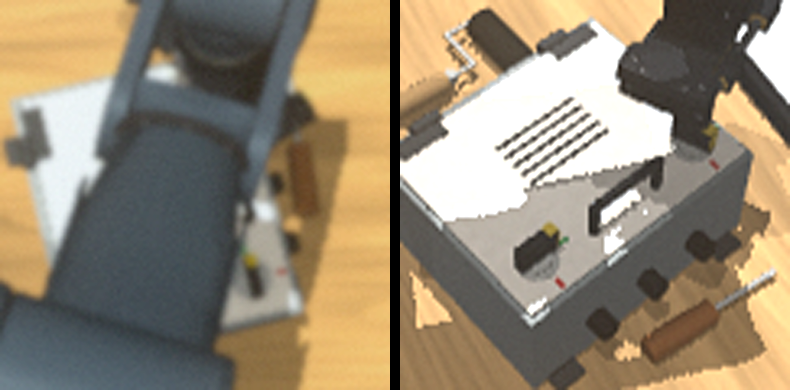

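>>> {"name": "jog_arm", "arguments": {"increments": [[[0, 0, 0, -0.002, 0.002, -0.02, 0.2], [0, 0, 0, -0.002, 0.002, -0.04, 0.2], [0, 0, 0, -0.002, 0.002, -0.062, 0.2], [0, 0, 0, -0.002, 0.002, -0.062, 0.2], [0, 0, 0, -0.002, 0.002, -0.062, 0.2]]]}}

```text
time: 7.1
position: [0.6453, -0.0948, 0.1393]
tool_rot: [0.625, -0.339, 0.34, -0.615]
ft_force: [0.6, -0.7, 0.8]
grip_width: 0.035
```

>>> {"name": "jog_arm", "arguments": {"increments": [[[0, 0, 0, 0, 0, 0, 1], [0, 0, 0, 0, 0, 0, 1], [0, 0, 0, 0, 0, 0, 1], [0, 0, 0, 0, 0, 0, 1], [0, 0, 0, 0, 0, 0, 1], [0, 0, 0, 0, 0, 0, 1]]]}}

```text
time: 7.7
position: [0.645, -0.0953, 0.14]
tool_rot: [0.625, -0.339, 0.341, -0.615]
ft_force: [-2.6, -2.0, 4.6]
grip_width: 0.0098
```

```bash
python3 snap.py a4 220 140 340 260 240 170 340 270; python3 - <<'E'
from h import *
o=get_obs();z=Ro.from_quat(o['tool_rot']).as_matrix()[:,2];print(np.degrees(np.arctan2(z[1],z[0])),o['position'])
E
```

```text
7.8 [ 0.645  -0.0953  0.14  ] [-0.311  0.659  1.432 -0.017  1.051 -0.871]
32.60070069841857 [ 0.64504446 -0.09531456  0.14002288]
```

View pics/a4.png

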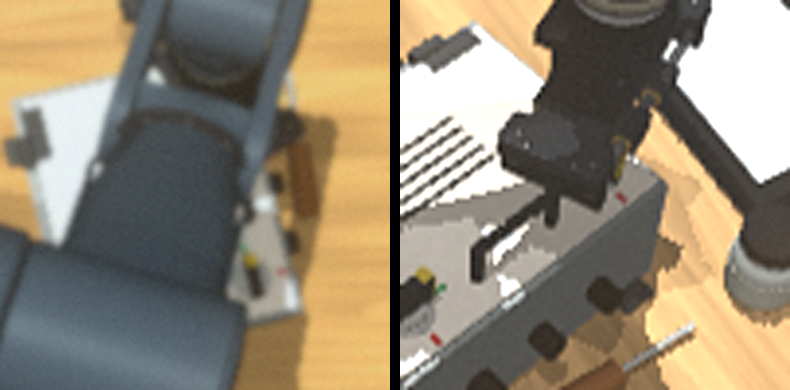

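Gripped (9.8 mm, good alignment). Turn 70°.

>>> {"name": "jog_arm", "arguments": {"increments": [[[0, 0, 8, 0, 0, 0, 1], [0, 0, 16, 0, 0, 0, 1], [0, 0, 24, 0, 0, 0, 1], [0, 0, 32, 0, 0, 0, 1], [0, 0, 40, 0, 0, 0, 1], [0, 0, 48, 0, 0, 0, 1], [0, 0, 48, 0, 0, 0, 1]]]}}

```text
time: 8.5
position: [0.6455, -0.0946, 0.14]
tool_rot: [0.709, -0.055, 0.061, -0.701]
ft_force: [0.5, 0.7, 2.3]
grip_width: 0.0101
```

>>> {"name": "jog_arm", "arguments": {"increments": [[[0, 0, 8, 0, 0, 0, 1], [0, 0, 16, 0, 0, 0, 1], [0, 0, 23, 0, 0, 0, 1], [0, 0, 23, 0, 0, 0, 1], [0, 0, 23, 0, 0, 0, 1]]]}}

```text
time: 9.0
position: [0.6455, -0.0942, 0.1401]
tool_rot: [0.705, 0.086, -0.078, -0.699]
ft_force: [-0.5, 1.8, 2.6]
grip_width: 0.0098
```

```bash
python3 - <<'E'
from h import *
o=get_obs();z=Ro.from_quat(o['tool_rot']).as_matrix()[:,2];print(np.degrees(np.arctan2(z[1],z[0])),o['position'],o['moment'])
E
```

```text
103.35385391816054 [ 0.64549157 -0.09417893  0.14006716] [0.40471503 0.11670891 0.04623659]
```

>>> {"name": "jog_arm", "arguments": {"increments": [[[0, 0, 0, 0, 0, 0, 0.1], [0, 0, 0, 0, 0, 0, 0.1], [0, 0, 0, 0, 0, 0, 0.1], [0, 0, 0, 0, 0, 0.03, 0.0], [0, 0, 0, 0, 0, 0.06, -0.1], [0, 0, 0, -0.04, -0.015, 0.06, -0.1], [0, 0, 0, -0.085, -0.0305, 0.06, -0.1], [0, 0, 0, -0.0855, -0.0305, 0.06, -0.1]]]}}

```text
time: 9.8
position: [0.5527, -0.1242, 0.1989]
tool_rot: [0.704, 0.082, -0.08, -0.701]
ft_force: [0.8, -0.5, -0.2]
grip_width: 0.0473
```

```bash
python3 snap.py a5 220 140 340 260 200 170 320 290; python3 - <<'E'
from h import *
o=get_obs();z=Ro.from_quat(o['tool_rot']).as_matrix()[:,2];print(np.degrees(np.arctan2(z[1],z[0])),o['position'],o['q'])
E
```

```text
9.9 [ 0.5594 -0.1251  0.2003] [-4.140e-01  4.790e-01  1.599e+00 -1.000e-03  1.048e+00 -2.216e+00]
103.23580413592981 [ 0.55935296 -0.12507529  0.20025237] [-4.14350502e-01  4.79465178e-01  1.59929305e+00 -1.12639633e-03
  1.04848912e+00 -2.21565141e+00]
```

View pics/a5.png

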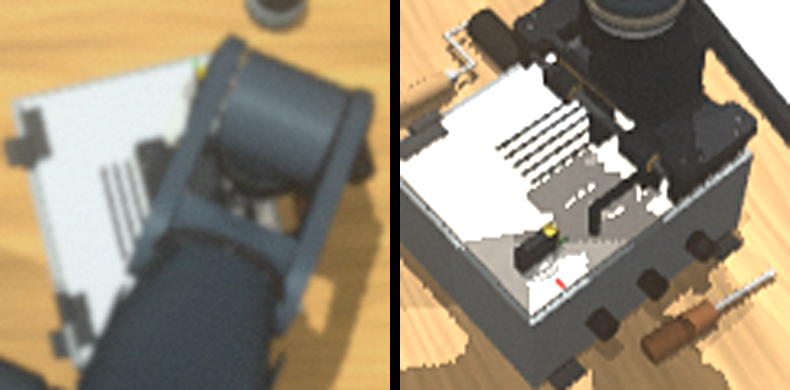

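>>> {"name": "jog_arm", "arguments": {"increments": [[[0, 0, 0, 0.001, 0, -0.02, -0.1], [0, 0, 0, 0.001, 0, -0.04, -0.1], [0, 0, 0, 0.001, 0, -0.057, -0.1], [0, 0, 0, 0.001, 0, -0.057, -0.1], [0, 0, 0, 0.001, 0, -0.057, -0.1]]]}}

```text
time: 10.4
position: [0.5617, -0.1252, 0.1432]
tool_rot: [0.705, 0.086, -0.077, -0.699]
ft_force: [0.3, -1.1, 0.2]
grip_width: 0.0478
```

>>> {"name": "jog_arm", "arguments": {"increments": [[[0, 0, 0, 0, 0, 0, 1], [0, 0, 0, 0, 0, 0, 1], [0, 0, 0, 0, 0, 0, 1], [0, 0, 0, 0, 0, 0, 1], [0, 0, 0, 0, 0, 0, 1], [0, 0, 0, 0, 0, 0, 1]]], "squeeze": 25}}

```text
time: 11.0
position: [0.5614, -0.1241, 0.1434]
tool_rot: [0.705, 0.086, -0.077, -0.7]
ft_force: [-0.3, 1.6, 1.8]
grip_width: 0.0089
```

```bash
python3 snap.py a6 220 140 340 260 200 170 320 290; cat > plan.py <<'E'
from h import *
import sys
o=get_obs();P=o['position'];R=Ro.from_quat(o['tool_rot']);d=R.as_matrix()[:,1]
ex=np.array([np.cos(np.radians(13.2)),np.sin(np.radians(13.2)),0])
G=P-.0187*d; 
Hg=np.array([.5179,.0554,.124]); rel=G-Hg
th0=np.arctan2(38,185); cur=np.arctan2(rel[2],-(rel@[-.2284,.9736,0]))-th0
ang0=float(sys.argv[1]) if len(sys.argv)>1 else cur
print('cur theta',cur,'r',np.hypot(rel[2],rel@[-.2284,.9736,0]),'along',rel@ex,'tool',d.round(3),'f',o['ft_force'].round(1),'q',o['q'].round(2),'w',o['grip_width'])
tilt0=np.arctan2(-d@[-.2284,.9736,0],-d[2])
for th in np.arange(.1,1.75,.08):
    if th<cur+.02: continue
    t=.35*th
    rv=-ex*np.degrees(t-tilt0)
    H=Hg+Ro.from_rotvec(-ex*(th)).apply(np.array([0,0,0.])+(-.185)*np.array([-.2284,.9736,0])+[0,0,.038])
    dn=Ro.from_rotvec(-ex*t).apply([0,0,-1]); T=H+.0187*dn-P
    print(round(th,2),'[%.1f, %.1f, 0, %.3f, %.3f, %.3f, 1],'%(rv[0],rv[1],*T))
E
python3 plan.py
```

```text
11.1 [ 0.5614 -0.1241  0.1434] [-4.120e-01  5.590e-01  1.646e+00  1.000e-03  9.230e-01 -2.214e+00]
cur theta 0.0007365809532028089 r 0.18847458606315973 along 0.0011470319371154928 tool [ 0.013 -0.005 -1.   ] f [-0.4  3.4  2.3] q [-0.41  0.56  1.65  0.    0.92 -2.21] w 0.008971030681567412
0.1 [-1.5, -0.4, 0, -0.002, 0.003, 0.018, 1],
0.18 [-3.1, -0.7, 0, -0.003, 0.008, 0.032, 1],
0.26 [-4.6, -1.1, 0, -0.005, 0.013, 0.046, 1],
0.34 [-6.2, -1.5, 0, -0.006, 0.020, 0.060, 1],
0.42 [-7.7, -1.8, 0, -0.008, 0.028, 0.072, 1],
0.5 [-9.3, -2.2, 0, -0.010, 0.036, 0.084, 1],
0.58 [-10.9, -2.6, 0, -0.012, 0.045, 0.095, 1],
0.66 [-12.4, -2.9, 0, -0.014, 0.056, 0.106, 1],
0.74 [-14.0, -3.3, 0, -0.017, 0.067, 0.115, 1],
0.82 [-15.6, -3.6, 0, -0.020, 0.079, 0.124, 1],
0.9 [-17.1, -4.0, 0, -0.023, 0.091, 0.131, 1],
0.98 [-18.7, -4.4, 0, -0.026, 0.104, 0.138, 1],
1.06 [-20.2, -4.7, 0, -0.029, 0.117, 0.143, 1],
1.14 [-21.8, -5.1, 0, -0.032, 0.131, 0.147, 1],
1.22 [-23.4, -5.5, 0, -0.035, 0.145, 0.150, 1],
1.3 [-24.9, -5.8, 0, -0.039, 0.159, 0.152, 1],
1.38 [-26.5, -6.2, 0, -0.042, 0.173, 0.153, 1],
1.46 [-28.1, -6.6, 0, -0.045, 0.187, 0.152, 1],
1.54 [-29.6, -6.9, 0, -0.049, 0.202, 0.151, 1],
1.62 [-31.2, -7.3, 0, -0.052, 0.216, 0.148, 1],
1.7 [-32.7, -7.7, 0, -0.055, 0.229, 0.144, 1],
```

View pics/a6.png

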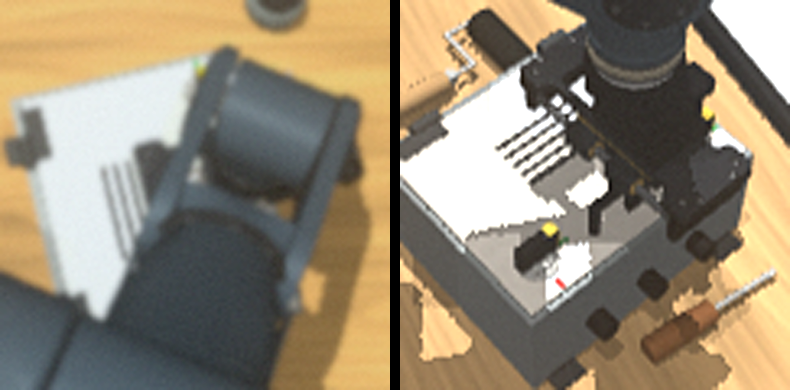

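>>> {"name": "jog_arm", "arguments": {"increments": [[[-1.5, -0.4, 0, -0.002, 0.003, 0.018, 1], [-3.1, -0.7, 0, -0.003, 0.008, 0.032, 1], [-4.6, -1.1, 0, -0.005, 0.013, 0.046, 1], [-6.2, -1.5, 0, -0.006, 0.02, 0.06, 1], [-6.2, -1.5, 0, -0.006, 0.02, 0.06, 1]]]}}

```text
time: 11.6
position: [0.5565, -0.1032, 0.2043]
tool_rot: [0.743, 0.093, -0.072, -0.659]
ft_force: [1.1, 2.6, 0.2]
grip_width: 0.0088
```

```bash
python3 snap.py a7 220 140 340 260 200 170 320 290; python3 plan.py
```

```text
11.7 [ 0.5566 -0.1036  0.2036] [-0.331  0.451  1.649 -0.112  0.967 -2.073]
cur theta 0.34384131548755037 r 0.18893792869783416 along 0.0010856383761389953 tool [ 0.042 -0.112 -0.993] f [ 3.8  4.3 -2.4] q [-0.33  0.45  1.65 -0.11  0.97 -2.07] w 0.00929826284926954
0.42 [-1.6, -0.4, 0, -0.003, 0.007, 0.012, 1],
0.5 [-3.1, -0.7, 0, -0.005, 0.016, 0.024, 1],
0.58 [-4.7, -1.1, 0, -0.007, 0.025, 0.035, 1],
0.66 [-6.2, -1.5, 0, -0.010, 0.035, 0.046, 1],
0.74 [-7.8, -1.8, 0, -0.012, 0.046, 0.055, 1],
0.82 [-9.4, -2.2, 0, -0.015, 0.058, 0.064, 1],
0.9 [-10.9, -2.6, 0, -0.018, 0.070, 0.071, 1],
0.98 [-12.5, -2.9, 0, -0.021, 0.083, 0.078, 1],
1.06 [-14.1, -3.3, 0, -0.024, 0.097, 0.083, 1],
1.14 [-15.6, -3.7, 0, -0.027, 0.110, 0.087, 1],
1.22 [-17.2, -4.0, 0, -0.031, 0.124, 0.090, 1],
1.3 [-18.7, -4.4, 0, -0.034, 0.138, 0.092, 1],
1.38 [-20.3, -4.8, 0, -0.037, 0.153, 0.093, 1],
1.46 [-21.9, -5.1, 0, -0.041, 0.167, 0.092, 1],
1.54 [-23.4, -5.5, 0, -0.044, 0.181, 0.090, 1],
1.62 [-25.0, -5.9, 0, -0.047, 0.195, 0.088, 1],
1.7 [-26.5, -6.2, 0, -0.050, 0.209, 0.083, 1],
```

View pics/a7.png

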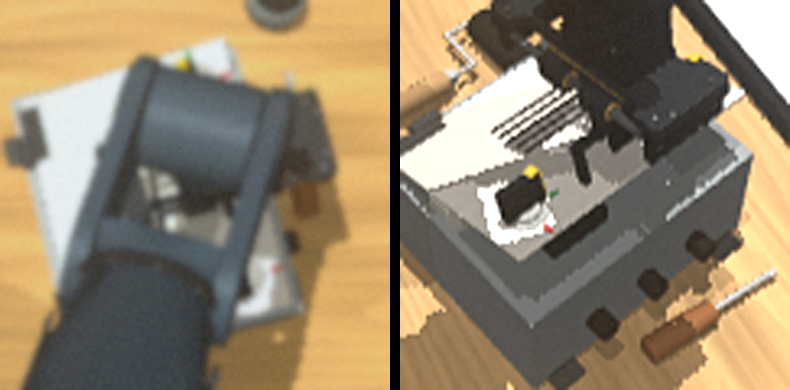

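>>> {"name": "jog_arm", "arguments": {"increments": [[[-1.6, -0.4, 0, -0.003, 0.007, 0.012, 1], [-3.1, -0.7, 0, -0.005, 0.016, 0.024, 1], [-4.7, -1.1, 0, -0.007, 0.025, 0.035, 1], [-6.2, -1.5, 0, -0.01, 0.035, 0.046, 1], [-7.8, -1.8, 0, -0.012, 0.046, 0.055, 1], [-9.4, -2.2, 0, -0.015, 0.058, 0.064, 1], [-10.9, -2.6, 0, -0.018, 0.07, 0.071, 1], [-12.5, -2.9, 0, -0.021, 0.083, 0.078, 1]]]}}

```text
time: 12.5
position: [0.5379, -0.023, 0.282]
tool_rot: [0.813, 0.101, -0.061, -0.57]
ft_force: [5.6, -3.9, -6.7]
grip_width: 0.0091
```

```bash
python3 plan.py
```

```text
cur theta 0.9666195636091122 r 0.19071767528469494 along 0.0012167485038798735 tool [ 0.095 -0.329 -0.94 ] f [ 5.6 -3.9 -6.7] q [-0.07  0.33  1.66 -0.38  1.07 -1.7 ] w 0.009135329112263767
1.06 [-1.2, -0.3, 0, -0.005, 0.016, 0.005, 1],
1.14 [-2.8, -0.7, 0, -0.009, 0.030, 0.009, 1],
1.22 [-4.4, -1.0, 0, -0.012, 0.044, 0.012, 1],
1.3 [-5.9, -1.4, 0, -0.015, 0.058, 0.014, 1],
1.38 [-7.5, -1.8, 0, -0.019, 0.072, 0.014, 1],
1.46 [-9.1, -2.1, 0, -0.022, 0.086, 0.014, 1],
1.54 [-10.6, -2.5, 0, -0.025, 0.101, 0.012, 1],
1.62 [-12.2, -2.9, 0, -0.028, 0.114, 0.009, 1],
1.7 [-13.7, -3.2, 0, -0.032, 0.128, 0.005, 1],
```

>>> {"name": "jog_arm", "arguments": {"increments": [[[-1.2, -0.3, 0, -0.005, 0.016, 0.005, 1], [-2.8, -0.7, 0, -0.009, 0.03, 0.009, 1], [-4.4, -1.0, 0, -0.012, 0.044, 0.012, 1], [-5.9, -1.4, 0, -0.015, 0.058, 0.014, 1], [-7.5, -1.8, 0, -0.019, 0.072, 0.014, 1], [-9.1, -2.1, 0, -0.022, 0.086, 0.014, 1]]]}}

```text
time: 13.1
position: [0.5188, 0.0595, 0.2998]
tool_rot: [0.859, 0.108, -0.052, -0.498]
ft_force: [1.7, -6.0, 6.7]
grip_width: 0.0089
```

```bash
python3 plan.py;python3 snap.py a8 200 120 340 260 180 110 320 290
```

```text
cur theta 1.4363653156269214 r 0.19246809216167432 along 0.0014388793533195014 tool [ 0.134 -0.481 -0.866] f [ 1.7 -6.   6.7] q [ 0.19  0.34  1.65 -0.57  1.17 -1.38] w 0.008900059056613483
1.46 [0.7, 0.2, 0, -0.003, 0.004, -0.004, 1],
1.54 [-0.9, -0.2, 0, -0.006, 0.018, -0.006, 1],
1.62 [-2.5, -0.6, 0, -0.009, 0.032, -0.009, 1],
1.7 [-4.0, -0.9, 0, -0.013, 0.046, -0.013, 1],
13.2 [0.5184 0.0619 0.2995] [ 0.196  0.342  1.648 -0.567  1.172 -1.381]
```

View pics/a8.png

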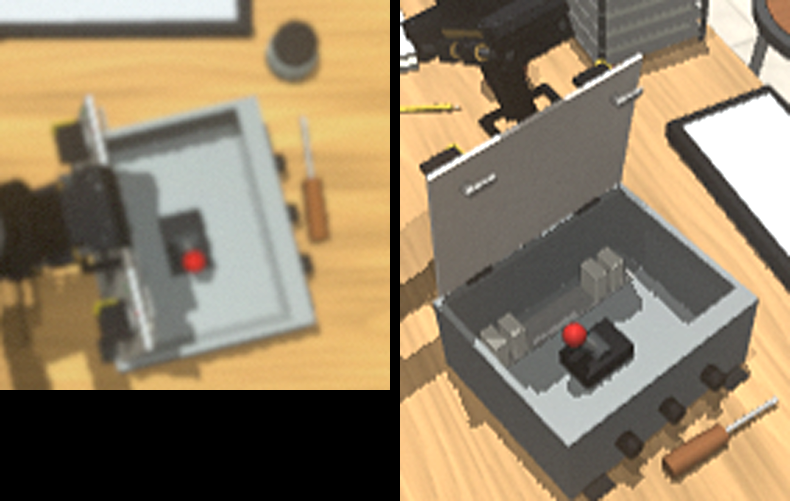

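>>> {"name": "jog_arm", "arguments": {"increments": [[[-0.9, -0.2, 0, -0.005, 0.016, -0.004, 1], [-2.0, -0.5, 0, -0.008, 0.03, -0.007, 1], [-3.0, -0.8, 0, -0.012, 0.044, -0.011, 1], [-3.0, -0.8, 0, -0.014, 0.051, -0.014, 1], [-3.0, -0.8, 0, -0.014, 0.051, -0.014, 1], [-3.0, -0.8, 0, -0.014, 0.051, -0.014, 1]]]}}

```text
time: 13.8
position: [0.5069, 0.1125, 0.2887]
tool_rot: [0.872, 0.113, -0.047, -0.474]
ft_force: [-1.1, 4.4, 12.3]
grip_width: 0.0093
```

```bash
python3 plan.py;python3 snap.py a9 200 120 340 260 180 110 320 290
```

```text
cur theta 1.7303328447280155 r 0.19283446169149665 along 0.0017820279645310128 tool [ 0.152 -0.524 -0.838] f [-1.1  4.4 12.3] q [ 0.33  0.39  1.64 -0.62  1.22 -1.23] w 0.00928109130085394
13.9 [0.5069 0.1125 0.2887] [ 0.326  0.386  1.639 -0.62   1.217 -1.231]
```

View pics/a9.png

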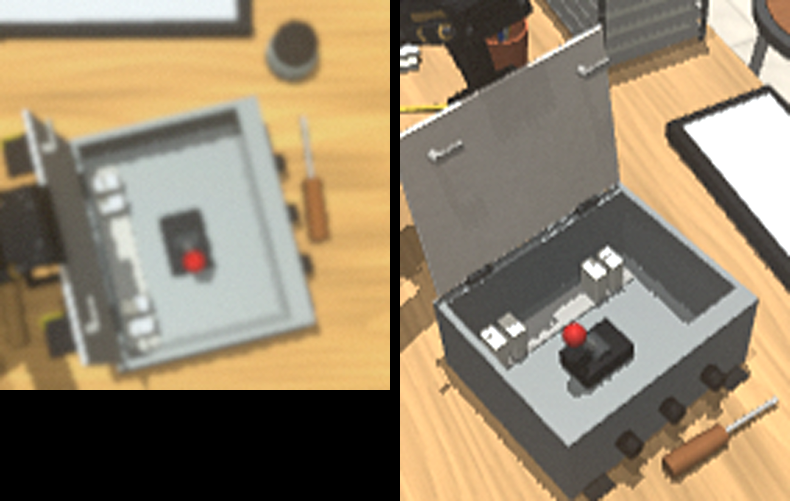

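>>> {"name": "jog_arm", "arguments": {"increments": [[[0, 0, 0, 0, 0, 0, 0.54], [0, 0, 0, 0, 0, 0, 0.54], [0, 0, 0, 0, 0, 0, 0.54], [0, 0, 0, 0, 0, 0, 0.54], [0, 0, 0, -0.003, 0.01, 0.017, 0.54], [0, 0, 0, -0.006, 0.021, 0.034, 0.54], [0, 0, 0, -0.009, 0.033, 0.051, 0.54], [0, 0, 0, -0.012, 0.042, 0.067, 0.54]]]}}

```text
time: 14.7
position: [0.4946, 0.1548, 0.3559]
tool_rot: [0.872, 0.113, -0.047, -0.474]
ft_force: [-0.4, 0.3, -0.3]
grip_width: 0.0201
```

```bash
python3 snap.py b1 200 120 340 260 180 110 320 290; python3 - <<'E'
from h import *
import time
u={}
for n in("top","side"):
    im=camera(n)[:,:,::-1].copy(); hs=cv2.cvtColor(im,cv2.COLOR_BGR2HSV)
    m=cv2.inRange(hs,(0,170,70),(6,255,255))|cv2.inRange(hs,(174,170,70),(180,255,255))
    m[:150]=0;k,l,s,c=cv2.connectedComponentsWithStats(m);i=1+np.argmax(s[1:,4]);print(n,c[i],s[i]);u[n]=c[i]
X,e=tri(u['top'],u['side']);print(X,e)
r=X-np.array([.5419,-.0468,0]);a=np.radians(13.2);x=r[0]*np.cos(a)+r[1]*np.sin(a);y=-r[0]*np.sin(a)+r[1]*np.cos(a);print('case',x,y,X[2],'lever',np.arctan2(x,X[2]-.027)+.6)
E
```

```text
14.8 [0.4958 0.1555 0.3574] [ 0.409  0.331  1.517 -0.582  1.403 -1.266]
top [269.19230769 213.19230769] [267 211   6   6  26]
side [242.14285714 229.5       ] [239 226   8   8  42]
[ 0.51276182 -0.05211681  0.08460171] 0.0011157223593031226
case -0.029582412529900327 0.0014773900155066085 0.08460170813902129 lever 0.12555674747378476
```

View pics/b1.png

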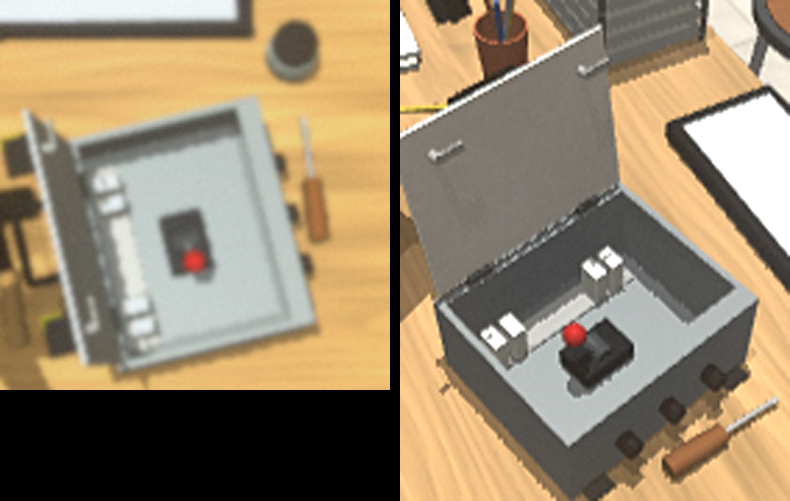

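>>> {"name": "jog_arm", "arguments": {"increments": [[[0, 0, 0, 0, 0, 0.04, 0.54], [0, 0, 0, 0, 0, 0.075, 0.54], [8, 1.9, 0, -0.005, -0.03, 0.075, 1], [16, 3.8, 0, -0.01, -0.06, 0.075, 1], [24, 5.6, 0, -0.015, -0.1, 0.075, 1], [32.1, 7.5, 0, -0.02, -0.14, 0.075, 1], [32.1, 7.5, 0, -0.024, -0.18, 0.075, 1], [32.1, 7.5, 0, -0.024, -0.219, 0.075, 1]]]}}

```text
time: 15.7
position: [0.4691, -0.0681, 0.4287]
tool_rot: [-0.702, -0.088, 0.07, 0.704]
ft_force: [0.1, -0.2, -0.2]
grip_width: 0.0002
```

```bash
python3 - <<'E'
from h import *
o=get_obs();R=Ro.from_quat(o['tool_rot']).as_matrix();z=R[:,2];print(R.round(3),np.degrees(np.arctan2(z[1],z[0])),o['position'],o['q'].round(2))
E
```

```text
[[ 0.975  0.025 -0.222]
 [ 0.222  0.006  0.975]
 [ 0.026 -1.     0.   ]] 102.83045725937716 [ 0.46912568 -0.06806206  0.42865783] [-0.39  0.11  1.49  0.02  1.52 -2.19]
```

>>> {"name": "jog_arm", "arguments": {"increments": [[[0, 0, -8, 0, 0, 0, 1], [0, 0, -16, 0, 0, 0, 1], [0, 0, -24, 0, 0, 0, 1], [0, 0, -32, 0, 0, 0, 1], [0, 0, -40, 0.001, 0.003, 0, 1], [0, 0, -48, 0.002, 0.005, 0, 1], [0, 0, -56, 0.002, 0.005, 0, 1], [0, 0, -64, 0.002, 0.005, 0, 1]]]}}

```text
time: 16.5
position: [0.4703, -0.0635, 0.4269]
tool_rot: [0.641, -0.3, 0.315, -0.632]
ft_force: [0.4, 0.4, -0.7]
grip_width: 0.0003
```

>>> {"name": "jog_arm", "arguments": {"increments": [[[0, 0, -8, 0, 0, -0.04, 1], [0, 0, -16, 0, 0, -0.08, 1], [0, 0, -24, 0, 0, -0.12, 1], [0, 0, -26, 0, 0, -0.16, 1], [0, 0, -26, 0, 0, -0.2, 1], [0, 0, -26, 0, 0, -0.23, 1], [0, 0, -26, 0, 0, -0.23, 1]]]}}

```text
time: 17.2
position: [0.4659, -0.0626, 0.1923]
tool_rot: [0.558, -0.441, 0.445, -0.544]
ft_force: [-0.5, -0.4, 0.1]
grip_width: 0.0008
```

```bash
python3 snap.py b2 200 120 340 260 180 110 320 290;python3 - <<'E'
from h import *
o=get_obs();R=Ro.from_quat(o['tool_rot']).as_matrix();z=R[:,2];print(R.round(3),np.degrees(np.arctan2(z[1],z[0])),o['position'],o['q'].round(2))
E
```

```text
17.3 [ 0.4697 -0.0637  0.1964] [-0.357  0.364  1.833 -0.026  0.936 -0.558]
[[ 0.214  0.001  0.977]
 [-0.976 -0.023  0.214]
 [ 0.022 -1.    -0.004]] 12.379609260180295 [ 0.46969446 -0.06374944  0.19637239] [-0.36  0.36  1.83 -0.03  0.94 -0.56]
```

View pics/b2.png

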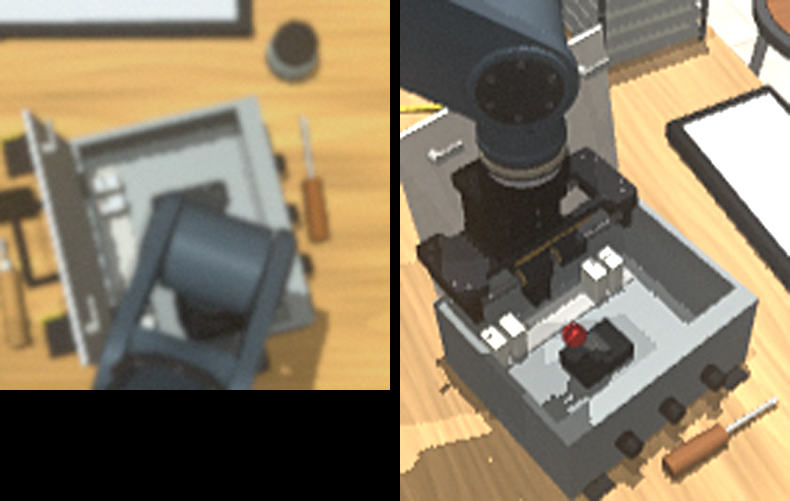

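>>> {"name": "jog_arm", "arguments": {"increments": [[[0, 0, 0, 0, 0, -0.035, 1], [0, 0, 0, 0, 0, -0.07, 1], [0, 0, 0, 0, 0, -0.1, 1], [0, 0, 0, 0, 0, -0.119, 1], [0, 0, 0, 0, 0, -0.119, 1], [0, 0, 0, 0, 0, -0.119, 1]]]}}

```text
time: 17.9
position: [0.4711, -0.0644, 0.0787]
tool_rot: [0.557, -0.437, 0.449, -0.545]
ft_force: [-0.5, 0.4, 1.3]
grip_width: 0.0004
```

```bash
python3 snap.py b3 200 120 340 260 180 110 320 290
```

```text
18.0 [ 0.4713 -0.0644  0.0791] [-0.357  0.575  1.932 -0.036  0.622 -0.544]
```

View pics/b3.png

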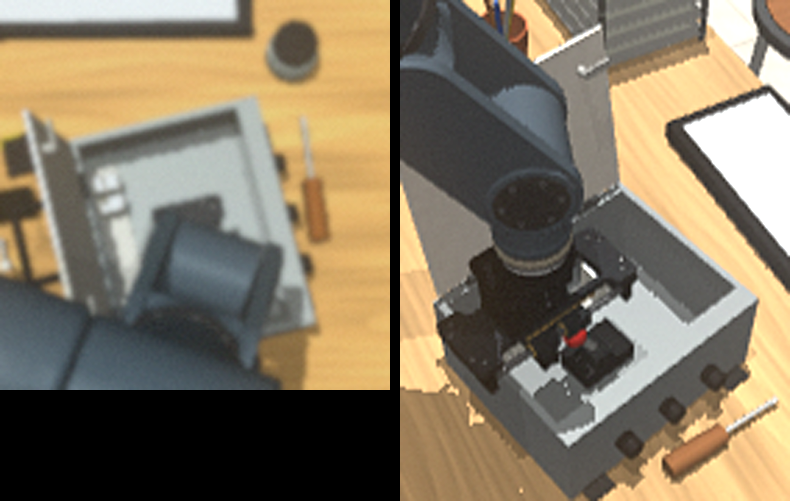

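>>> {"name": "jog_arm", "arguments": {"increments": [[[0, 0, 0, 0.012, 0.003, 0, 1], [0, 0, 0, 0.023, 0.006, 0, 1], [0, 0, 0, 0.034, 0.008, 0, 1], [0, 0, 0, 0.045, 0.011, 0, 1], [0, 0, 0, 0.056, 0.013, 0, 1], [0, 0, 0, 0.066, 0.016, 0, 1], [0, 0, 0, 0.073, 0.017, 0, 1], [0, 0, 0, 0.073, 0.017, 0, 1]]]}}

```text
time: 18.8
position: [0.5458, -0.0472, 0.0789]
tool_rot: [0.556, -0.436, 0.45, -0.546]
ft_force: [0.2, -0.5, 0.3]
grip_width: 0.0008
```

```bash
python3 snap.py b4 200 120 340 260 220 200 300 280
```

```text
18.9 [ 0.5446 -0.0473  0.079 ] [-0.279  0.634  1.754 -0.032  0.743 -0.471]
```

View pics/b4.png

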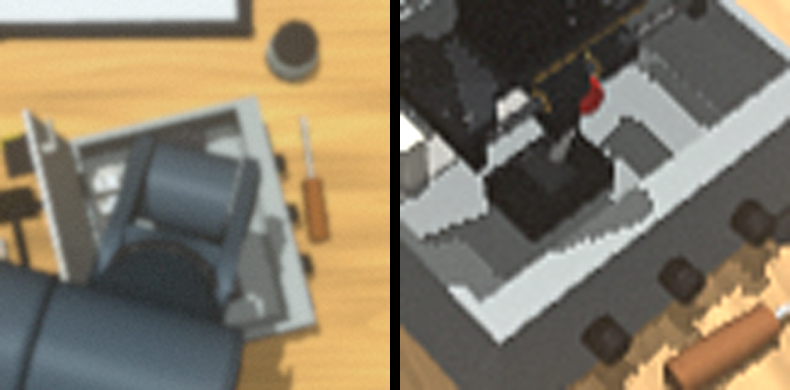

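>>> {"name": "jog_arm", "arguments": {"increments": [[[0, 0, 0, 0.004, 0.001, 0, 1], [0, 0, 0, 0.008, 0.002, 0, 1], [0, 0, 0, 0.008, 0.002, 0, 1], [0, 0, 0, 0.008, 0.002, 0, 1]]]}}

```text
time: 19.3
position: [0.5528, -0.0453, 0.079]
tool_rot: [0.556, -0.436, 0.45, -0.546]
ft_force: [-0.2, -0.3, -0.7]
grip_width: 0.0005
```

>>> {"name": "jog_arm", "arguments": {"increments": [[[0, 0, 0, 0.004, 0.001, 0, 1], [0, 0, 0, 0.007, 0.0015, 0, 1], [0, 0, 0, 0.007, 0.0015, 0, 1]]]}}

```text
time: 19.6
position: [0.556, -0.0441, 0.0787]
tool_rot: [0.559, -0.438, 0.447, -0.544]
ft_force: [-7.4, -3.9, 5.0]
grip_width: 0.0003
```

```bash
python3 snap.py b5 200 120 340 260 220 200 300 280; python3 - <<'E'
from h import *
o=get_obs();print(o['position'],o['ft_force'],o['moment'])
E
```

```text
19.7 [ 0.5559 -0.0441  0.0787] [-0.266  0.646  1.719 -0.035  0.773 -0.459]
[ 0.55592829 -0.04411224  0.07870335] [-7.38591359 -3.7255818   4.91911798] [-0.71835765  1.38279466 -0.06640395]
```

View pics/b5.png

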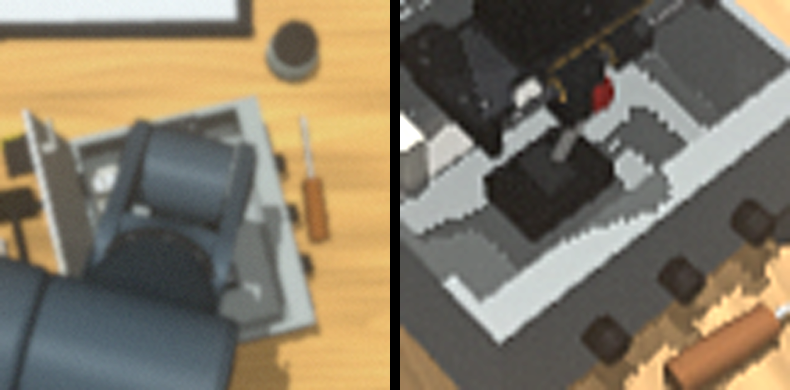

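Stop reached (7–8 N against the push). Back off, lift out and away, then verify.

>>> {"name": "jog_arm", "arguments": {"increments": [[[0, 0, 0, -0.015, -0.004, 0, 1], [0, 0, 0, -0.03, -0.007, 0.0, 1], [0, 0, 0, -0.03, -0.007, 0.04, 1], [0, 0, 0, -0.03, -0.007, 0.08, 1], [0, 0, 0, -0.03, -0.007, 0.12, 1], [0, 0, 0, -0.03, -0.007, 0.16, 1], [0, 0, 0, -0.03, -0.007, 0.2, 1], [0, 0, 0, -0.03, -0.007, 0.24, 1]]]}}

```text
time: 20.5
position: [0.5263, -0.051, 0.321]
tool_rot: [0.558, -0.438, 0.448, -0.544]
ft_force: [0.1, -1.0, -0.5]
grip_width: 0.0005
```

>>> {"name": "jog_arm", "arguments": {"increments": [[[0, 0, 0, -0.01, -0.04, 0.02, 1], [0, 0, 0, -0.02, -0.08, 0.03, 1], [0, 0, 0, -0.03, -0.12, 0.03, 1], [0, 0, 0, -0.04, -0.16, 0.03, 1], [0, 0, 0, -0.04, -0.2, 0.03, 1], [0, 0, 0, -0.04, -0.24, 0.03, 1], [0, 0, 0, -0.04, -0.24, 0.03, 1], [0, 0, 0, -0.04, -0.24, 0.03, 1]]]}}

```text
time: 21.3
position: [0.4863, -0.2918, 0.3509]
tool_rot: [0.558, -0.438, 0.448, -0.544]
ft_force: [-0.7, 0.4, -0.5]
grip_width: 0.0004
```

```bash
python3 snap.py c1 200 120 340 260 150 80 330 290; python3 - <<'E'
from h import *
u={}
for n in("top","side"):
    im=camera(n)[:,:,::-1].copy(); cv2.imwrite(f'pics/end_{n}.png',im);hs=cv2.cvtColor(im,cv2.COLOR_BGR2HSV)
    m=cv2.inRange(hs,(0,170,70),(6,255,255))|cv2.inRange(hs,(174,170,70),(180,255,255))
    m[:150]=0;k,l,s,c=cv2.connectedComponentsWithStats(m);i=1+np.argmax(s[1:,4]);print(n,c[i],s[i]);u[n]=c[i]
X,e=tri(u['top'],u['side']);print(X,e)
r=X-np.array([.5419,-.0468,0]);a=np.radians(13.2);x=r[0]*np.cos(a)+r[1]*np.sin(a);y=-r[0]*np.sin(a)+r[1]*np.cos(a);print('case',x,y,X[2],'lever',np.arctan2(x,X[2]-.027)+.6)
E
```

```text
21.4 [ 0.4864 -0.2901  0.351 ] [-0.725  0.318  1.416 -0.019  1.392 -0.94 ]
top [264. 193.] [262 191   5   5  21]
side [152.75 150.25] [152 150   3   2   4]
[ 0.42423881 -0.02791786  0.47757283] 0.18478091371502015
case -0.11024070347091515 0.045251287654882136 0.4775728295364686 lever 0.3600460552395839
```

View pics/c1.png

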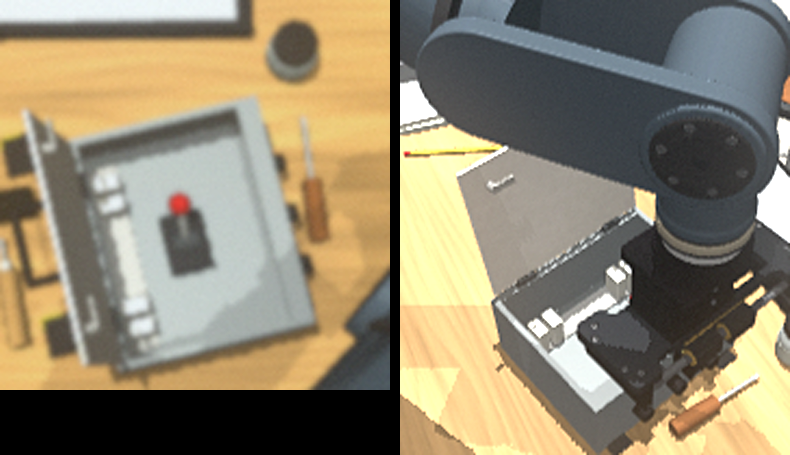

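View pics/end_top.png

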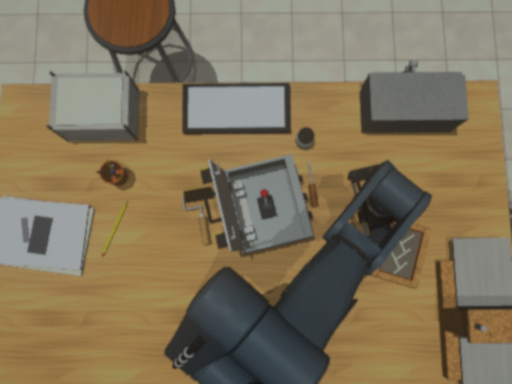

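```bash
python3 - <<'E'
from h import *
def case(X):
    r=X-np.array([.5419,-.0468,0]);a=np.radians(13.2);return r[0]*np.cos(a)+r[1]*np.sin(a),-r[0]*np.sin(a)+r[1]*np.cos(a)
for z in(.080,.083): print(z,case(onz("top",(264,193),z)))
print(case(onz("top",(269.19,213.19),.0835)))
for th in(1.0,1.1,1.2): print(th,65*np.sin(th-.6),27+65*np.cos(th-.6))
E
```

```text
0.08 (np.float64(0.03711888910370819), np.float64(0.0013529820599146713))
0.083 (np.float64(0.03669473841267912), np.float64(0.0015292407103879285))
(np.float64(-0.028971087738353947), np.float64(0.0011499609787324382))
1.0 25.312192250062285 86.86896461018753
1.1 31.162660009273203 84.04286652287422
1.2 36.701760770677296 80.64681496912908
```

>>> {"name": "jog_arm", "arguments": {"increments": [[[0, 0, 0, -0.03, 0, 0.03, 1], [0, 0, 0, -0.04, -0.03, 0.06, 1], [0, 0, 0, -0.04, -0.06, 0.1, 1], [0, 0, 0, -0.04, -0.1, 0.1, 1], [0, 0, 0, -0.04, -0.14, 0.1, 1], [0, 0, 0, -0.04, -0.18, 0.1, 1], [0, 0, 0, -0.04, -0.2, 0.1, 1], [0, 0, 0, -0.04, -0.2, 0.1, 1]]]}}

```text
time: 22.3
position: [0.4465, -0.4914, 0.4498]
tool_rot: [0.558, -0.438, 0.448, -0.544]
ft_force: [0.6, -0.1, -0.4]
grip_width: 0.0005
```

```bash
python3 snap.py c2 200 120 340 260 150 80 350 290; python3 - <<'E'
from h import *
u={}
for n in("top","side"):
    im=camera(n)[:,:,::-1].copy(); cv2.imwrite(f'pics/end2_{n}.png',im);hs=cv2.cvtColor(im,cv2.COLOR_BGR2HSV)
    m=cv2.inRange(hs,(0,150,70),(6,255,255))|cv2.inRange(hs,(174,150,70),(180,255,255))
    m[:170]=0;k,l,s,c=cv2.connectedComponentsWithStats(m);i=1+np.argmax(s[1:,4]);print(n,c[i],s[i]);u[n]=c[i]
X,e=tri(u['top'],u['side'])
r=X-np.array([.5419,-.0468,0]);a=np.radians(13.2);x=r[0]*np.cos(a)+r[1]*np.sin(a);y=-r[0]*np.sin(a)+r[1]*np.cos(a);print(e,'case',x,y,X[2],'lever',np.arctan2(x,X[2]-.027)+.6)
E
```

```text
22.4 [ 0.447  -0.4885  0.4509] [-0.992  0.427  0.992 -0.014  1.705 -1.214]
top [264.         192.88461538] [262 190   5   6  26]Traceback (most recent call last):
  File "<stdin>", line 6, in <module>
    return _wrapfunc(a, 'argmax', axis=axis, out=out, **kwds)
    return bound(*args, **kwds)
ValueError: attempt to get argmax of an empty sequence
```

View pics/c2.png

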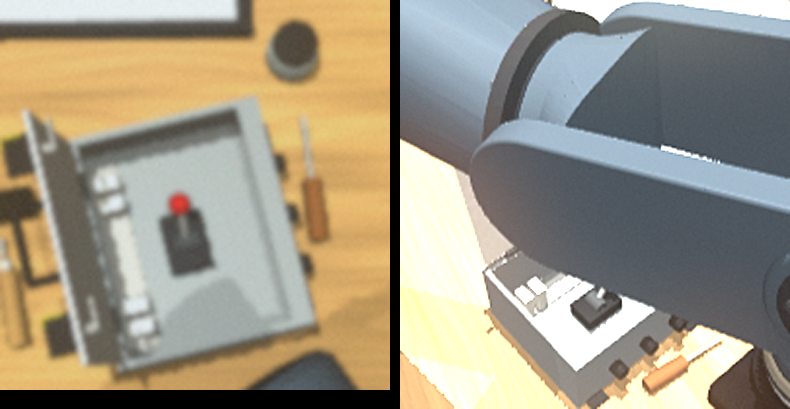

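View pics/end2_side.png

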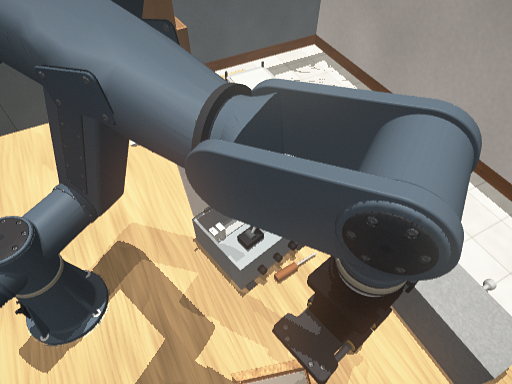

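```bash
python3 -c "
from rig import *
print(get_obs()['joint_velocities'].round(3)); print(hand_in())"
```

```text
[ 0.003 -0.009 -0.002 -0.002 -0.002  0.001]
the job is handed in; nothing more can be done
None
```

I unlocked both fasteners, swung the panel open past upright, threw the lever to its on stop, and handed the job in at about 22.5 s of the 72 s allowed. `hand_in()` reports no verdict, so the figures below are my own last checks.

- **Fasteners:** both were turned until the gripper's heading matched the unlocked direction, which puts them at about 1.56 rad. The later top views show their yellow ends toward the case's +x.
- **Panel:** about 1.73 rad, worked out from where the gripper held the handle. It looked the same in the top view after release and after the lever was thrown.
- **Lever:** the knob is at case x ≈ +37 mm, which is the 1.2 rad stop. The push also met a resisting force of about 7–8 N there.
- **Bystanders:** those visible in the last top views look where they were. The mug and part of the lino frame were hidden behind the arm, so I could not re-check those two.
- **Robot:** it was clear of everything and at rest when I handed in.

One check failed. The arm blocked the side camera at the end, so the final knob position comes from the top view alone, using the knob's known height.

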